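Switch the roller drive off and load the sample cylinder

TASK

First set the drive's forward-off-reverse lever to its centre off notch, so that the spring pin behind it drops and stays down. Then roll the steel sample cylinder, without lifting it off the cradle, from its rest into the vee until it has centred itself there, and fold the hinged hold-down bar down until it lies on the cylinder. Leave the beaker and the jar where they stand.

Things in the scene. Friction and masses are not known exactly. Their poses are not given: they have to be found in the camera images.
- control: White fixed control box, 140 (x) x 180 (y) x 115 mm high; origin at the centre of its underside. A lever stands out of a slot along y in its top, at x = -25 mm, and swings in the box's y-z plane. It starts on the +y (forward) side of the off notch; reverse lies towards -y, the stops 0.65 rad to each side of the notch. Elsewhere it stays where it is left, with a drag of up to 4 N at the grip.
- lever_shaft (a point): Point on the lever's shaft axis (along the box's x) under the lever, inside the box, 60 mm above its underside. The lever is clamped on the shaft at a chance angle: the off notch lies anywhere up to 0.35 rad to either side of upright and cannot be seen, only felt. From about 0.15 rad on either side the lever snaps to the notch's middle by itself; about 9 to 15 N at the grip push it out again.
- lever_tip (a point): Centre of the top end of the lever, 160 mm from the shaft axis. z points along the lever, outwards. The lever ends in a black round grip, 22 mm across and 65 mm long, below that a 12 mm steel rod.
- pin_top (a point): Centre of the top of the detent pin's round steel head (28 mm across), on the box's top behind the lever (x = +42 mm, y = 0 in the box's frame). It stands about 133 mm above the box's underside while the lever is out of the notch, and drops to about 126 mm when the lever is in the off notch. It only shows the state: pressing it does not help.
- cradle: Fixed cradle on a 150 (x) x 270 (y) mm base, origin at the centre of its underside. On its -y side a white ledge (y = -135 to 10 mm, about 50 mm high, with a very shallow dip in which the cylinder rests), then a 90 degree vee along x: near edge at y = 10, z = 50 mm, bottom at y = 40, z = 20 mm, far edge at y = 83, z = 63 mm. A hold-down bar is hinged between posts at y = 100 mm.
- rest (a point): Lowest line of the cylinder's rest (y = -35 mm, 47 mm above the underside in the cradle's frame): from here the ledge's top rises by 4 degrees both ways, to 50 mm at y = -80 mm (flat from there on, so that there is room behind the cylinder) and to 50 mm at the vee's near edge, y = 10 mm. A steady push of 1 to 15 N takes the cylinder over that edge.
- vial_centre (a point): Centre of the loose steel sample cylinder, 54 mm in diameter, 140 mm long plus a 22 mm thick, 20 mm long neck at each end, about 0.3 to 0.6 kg. Its length lies along the cradle's x; its frame's x axis runs along it.
- vee_seat (a point): Where the cylinder's centre lies when it is centred in the vee (40 mm in y and 58 mm above the underside in the cradle's frame).
- bar_hinge (a point): Middle of the hold-down bar's hinge axis, which runs along the cradle's x, 90 mm above the cradle's underside.
- bar_end (a point): Free end of the hold-down bar, 133 mm from the hinge. The bar is a 20 mm wide, 10 mm thick steel strip ending in a black round grip, 22 mm across and 50 mm long.
- bar (a joint): Angle of the hold-down bar in rad: 0 when it lies level, pointing to the cradle's -y, on a cylinder that is centred in the vee; it starts raised near upright (1.3 to 1.7). Friction holds it where it is left; it takes 1 to 3 N at its grip to move.
- beaker_mark (a point): Bystander, loose: centre of the underside of a glass beaker, 70 mm across and 85 mm high.
- jar_mark (a point): Bystander, loose: centre of the underside of an amber jar with a white cap, 60 mm across and 70 mm high.
Things that resemble listed ones, but are neither listed nor needed, are in the scene too. What is shaped like the part that bears vial_centre but yellow is not meant.

How it is judged:
By the outcome, as a careful person would: the job done as asked, in the order asked, and still so for the second after the job is handed in, with the robot touching nothing.
It also fails if it takes over 64 s, if anything falls off the work surface, if the arm or the gripper's body presses on something with over 40 N, if the wrist force passes 120 N, or if a joint passes its speed limit or range.

ROBOT

A 7-joint arm with a two-finger parallel gripper is mounted at the origin on the work surface. World frame = base frame: x ahead of the robot, y to its left, z up, the work surface at z = 0. Lengths are in m, angles in rad, forces in N, time in s.
With the tool pointing down it reaches from about 0.35 to 0.9 m from the base axis. Payload 19.9 kg.
Tool frame: the origin (TCP) lies at the very end of the fingers, on their centre line; the grasp point (between the pads) lies 19 mm behind it (manip.grasp_offset is the distance from the TCP to the grasp point, in m); z points along the fingers, y is the direction in which the jaws open and shut (so a half turn about z gives the same grasp; the last joint's range is limited). The gripper opens to 85 mm and grips with 20 to 120 N. Pads are 22 mm wide; open, the fingers measure 114 mm over their backs; the gripper's body (76 mm by 85 mm) begins 54 mm behind the grasp point. The pads swing forward as they close: fully open they stand 13 mm farther back than shut.
Start: joints at [-1.194, 0.417, -0.01, 1.614, 0.005, 1.111, -0.053], TCP at [0.254, 0.571, 0.231] pointing down, gripper open.
Joint ranges: [-2.81, 2.81], [-0.39, 2.02], [-1.27, 1.25], [0.06, 2.57], [-1.19, 4.33], [0.19, 2], [-2.82, 2.82]. Speed limits (rad/s): [1.89, 1.89, 2.39, 2.39, 3.01, 3.01, 3.01].

INTERFACE

Orientations are given as a unit quaternion [w, x, y, z].
In Python, from bench import manip, eyes, close_job gives the robot as it stands.
- The arm moves only by the tool apply_moves, never from a script. Its argument "moves" is a list of rows, each a list of 7 numbers: the shift along the tool's x, y, z in mm, then the turn, a rotation vector about the tool's x, y, z in degrees, then the finger opening in mm, from 0 to 85.4. In form: [[tx, ty, tz, ax, ay, az, hand], ...]. A call has 1 to 5 rows; each row shifts and turns the pose as measured when the row begins, along the tool's axes as they then stand; what a row does not reach is not made up. A row lasts 1/10 s, in which the tool goes at most 50 mm and 8.59 degrees, less where a joint would pass 70% of its speed; a pose out of reach is approached as far as the arm can. A call with a gripper value outside its range is refused whole. The fingers move at their own pace and stop on an object; "newtons" is the grip in N (left out, the last holds). Time passes only in rows, so rows that do not move let the fingers close. It gives the time, the measured TCP pose, the force and the opening at its end, in the units of the state.
- manip.read_state(): the state, without advancing time (a new reading comes with each control period).
- eyes.capture(name): name is "scene" or "top"; returns (picture, depth): 384x512x3 uint8, blue, green, red; 384x512 float32, m along the optical axis (not along the pixel's ray), 0 where there is no reading.
- eyes.calibration(name): a dict with "vertical_fov" (degrees; the focal length in pixels is half the picture's height over the tangent of half this angle, whatever the lens; pixels are square), "cx", "cy" (the principal point, pixels), "k1" (the pictures are not rectified: a ray, as slopes to the right and down, at radius r is drawn at 1 + k1 r^2 times it, then the intrinsics apply), "extrinsics" (4x4, takes a point from camera to world coordinates). Camera axes: x right, y down, z forward; pixel columns grow to the right and rows downward; lengths in m; the calibration is good to about 2 mm. A picture is of the moment at which its call begins. calibration takes no time and is no camera call.
- close_job(): hands the job in, once; it reports no verdict.
The state is a dict: "time": time; "qpos": joint angles; "joint_velocities": joint speeds; "joint_efforts": joint torques, N m; "position": TCP position; "ee_rot": TCP orientation; "ft_force": force on the tool from outside, world axes, zero at the start; "wrist_torque": the same for the moment, N m; "width": finger opening in m.
Only numpy, scipy, OpenCV 4.12 (cv2) and the standard library are available. Lean on these libraries where they do the work, as an engineer would, in place of code of your own. Each camera call takes 0.05 s, during which the arm holds its last target.

## Working session

There is one attempt and no reset: what is moved stays moved. The work goes in short steps, Python scripts to look and compute and a tool call to move; the robot and the scene stay as the last step left them, time stands still between calls to the robot, and variables do not carry over. Pictures are saved under pics/ and viewed, and the job is handed in when it is done.

Besides the shell and the picture viewer there is one more tool, called after "Call:" by a JSON object that holds its "op" and its "data", one argument or row to a line. apply_moves: Moves the arm, as the interface text tells. Its arguments: {"type":"object","properties":{"moves":{"type":"array"},"newtons":{"type":"number"}},"required":["moves"]}

```bash
ls; mkdir -p pics; python3 - <<'E'
from bench import manip, eyes
import cv2
print(manip.read_state())
for n in("scene","top"):
    p,d=eyes.capture(n); cv2.imwrite(f"pics/{n}0.png",p)
    import numpy as np; np.save(f"pics/{n}0.npy",d)
    print(n,eyes.calibration(n))
E
```

```text
pics
{'time': 0.0, 'qpos': array([-1.1944842 ,  0.41797877, -0.01029337,  1.61417359,  0.00470636,
        1.11068363, -0.05300285]), 'joint_velocities': array([ 4.49719555e-04,  1.03522875e-03,  1.39387428e-03,  1.42260295e-03,
       -4.00908985e-05, -4.06987089e-05,  9.91521526e-04]), 'joint_efforts': array([-1.10358151e-04, -8.64410019e+01,  6.78549092e-01, -4.34919620e+01,
        1.90604321e-02,  7.17923453e-03, -5.18806331e-06]), 'position': array([0.25347816, 0.57091564, 0.23065757]), 'ee_rot': array([-7.67885180e-05,  2.07390120e-01,  9.78258129e-01, -6.05086606e-04]), 'ft_force': array([ 0.20120093, -1.03646879,  0.21530563]), 'wrist_torque': array([-0.01946743,  0.01197423,  0.03433885]), 'width': 0.08539943058851909}
scene {'vertical_fov': 52.01188030037898, 'cx': 255.91584108080343, 'cy': 188.63333735589737, 'k1': -0.047623878923387916, 'extrinsics': array([[-0.5953098 ,  0.62401492, -0.50617351,  1.1842308 ],
       [ 0.80348881,  0.46504032, -0.37167623,  0.40889847],
       [ 0.00345957, -0.62796726, -0.77823207,  1.14093177],
       [ 0.        ,  0.        ,  0.        ,  1.        ]])}
top {'vertical_fov': 48.740186724406534, 'cx': 253.97806598269375, 'cy': 183.9523747384787, 'k1': 0.049006815363332325, 'extrinsics': array([[ 1.50023171e-02, -9.89787615e-01,  1.41758272e-01,
         3.66140527e-01],
       [-9.99887066e-01, -1.49764820e-02,  1.24921402e-03,
        -6.95570786e-02],
       [ 8.86583641e-04, -1.41761003e-01, -9.89900516e-01,
         1.33109060e+00],
       [ 0.00000000e+00,  0.00000000e+00,  0.00000000e+00,
         1.00000000e+00]])}
```

View pics/scene0.png

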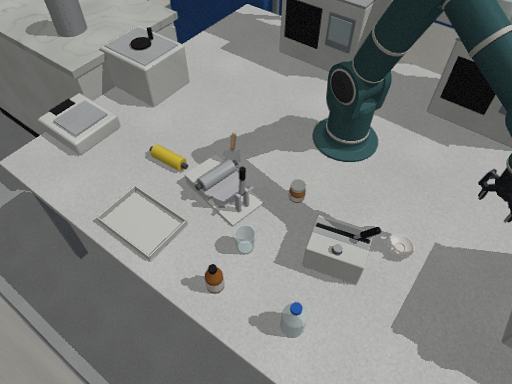

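View pics/top0.png

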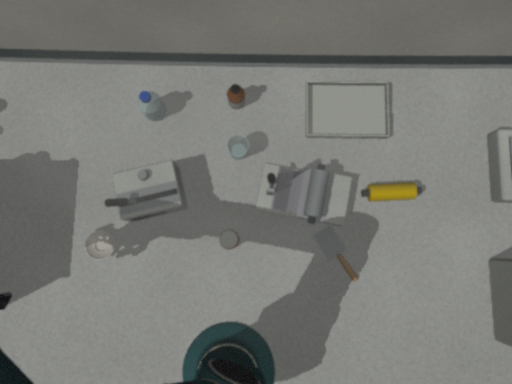

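```bash
cat > h.py <<'E'
import numpy as np, cv2
from bench import manip, eyes
def cal(n):
    c=eyes.calibration(n); f=192/np.tan(np.radians(c["vertical_fov"]/2)); return c,f
def und(n,uv):
    c,f=cal(n); d=(np.atleast_2d(uv).astype(float)-[c["cx"],c["cy"]])/f
    s=d.copy()
    for _ in range(20): s=d/(1+c["k1"]*(s**2).sum(1,keepdims=True))
    return s,c["extrinsics"]
def plane(n,uv,z):
    s,E=und(n,uv); r=np.c_[s,np.ones(len(s))]@E[:3,:3].T; o=E[:3,3]
    return o+r*((z-o[2])/r[:,2:])
def dep(n,uv,d):
    uv=np.atleast_2d(uv); s,E=und(n,uv); z=d[uv[:,1].astype(int),uv[:,0].astype(int)]
    return (np.c_[s,np.ones(len(s))]*z[:,None])@E[:3,:3].T+E[:3,3]
def proj(n,P):
    c,f=cal(n);E=c["extrinsics"];q=(np.atleast_2d(P)-E[:3,3])@E[:3,:3]
    s=q[:,:2]/q[:,2:]; s=s*(1+c["k1"]*(s**2).sum(1,keepdims=True)); return s*f+[c["cx"],c["cy"]]
def cloud(n,d):
    v,u=np.mgrid[0:384,0:512]; uv=np.c_[u.ravel(),v.ravel()]
    return dep(n,uv,d).reshape(384,512,3)
def crop(n,p,x0,y0,x1,y1,k,out):
    cv2.imwrite(out,cv2.resize(p[y0:y1,x0:x1],None,fx=k,fy=k,interpolation=cv2.INTER_CUBIC))
E
python3 - <<'E'
from h import *
t=cv2.imread("pics/top0.png");s=cv2.imread("pics/scene0.png")
a=cv2.resize(t[145:235,90:190],None,fx=4,fy=4,interpolation=cv2.INTER_CUBIC)
b=cv2.resize(t[145:235,250:350],None,fx=4,fy=4,interpolation=cv2.INTER_CUBIC)
cv2.imwrite("pics/tc.png",np.hstack([a,b]))
a=cv2.resize(s[200:290,285:385],None,fx=4,fy=4,interpolation=cv2.INTER_CUBIC)
b=cv2.resize(s[140:230,170:270],None,fx=4,fy=4,interpolation=cv2.INTER_CUBIC)
cv2.imwrite("pics/sc.png",np.hstack([a,b]))
E
```

```text
(no output)
```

View pics/tc.png

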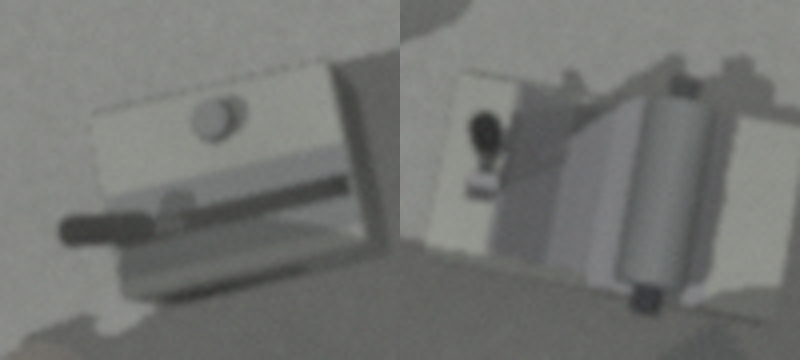

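View pics/sc.png

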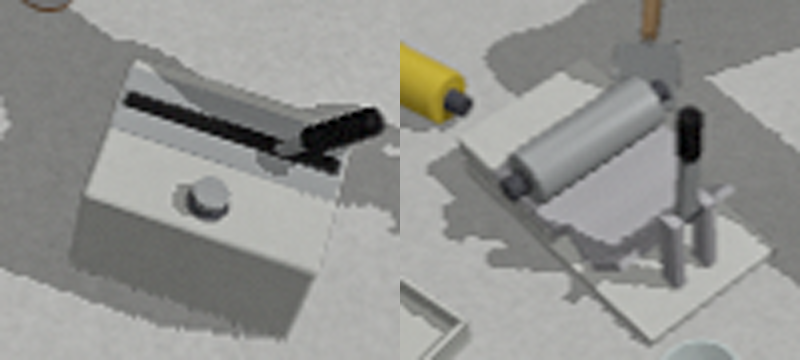

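The steel cylinder on the cradle (scene 218,176) is meant, since the one at (168,157) is yellow. The control with a slot and pin is at scene (340,245). The far box with a black knob at (140,50) has no slot or pin and is out of reach. Next I'll measure.

```bash
cat > meas.py <<'E'
from h import *
d={n:np.load(f"pics/{n}0.npy") for n in("top","scene")}
im={n:cv2.imread(f"pics/{n}0.png") for n in d}
C={n:cloud(n,d[n]) for n in d}
def rect(P):
    (c,sz,a)=cv2.minAreaRect((P[:,:2]*1000).astype(np.float32)); return np.round(c,1),np.round(sz,1),round(a,2)
def win(n,u0,v0,u1,v1):
    m=np.zeros((384,512),bool); m[v0:v1,u0:u1]=1; return m
W={"top":dict(ctl=(95,145,190,235),cr=(250,145,360,230)),"scene":dict(ctl=(285,205,390,290),cr=(175,140,270,230))}
for n in d:
    P=C[n][win(n,*W[n]["ctl"])]
    print(n,"table z",np.median(C[n][200:230,200:215,2]))
    q=P[(P[:,2]>.108)&(P[:,2]<.121)]; print("ctl top",rect(q),np.median(q[:,2]),len(q))
    P=C[n][win(n,*W[n]["cr"])]
    h=np.histogram(P[:,2],bins=np.arange(-.01,.25,.01)); print("cr z hist",h[0])
# grips (black)
for n,w in (("top",(100,190,135,215)),("scene",(355,222,385,245)),("top",(262,168,280,190)),("scene",(232,160,250,185))):
    m=win(n,*w)&(im[n].max(2)<45)
    P=C[n][m]; P=P[P[:,2]>.1]
    if len(P)<5: print(n,w,len(P));continue
    c=P.mean(0); u,s,vt=np.linalg.svd(P-c); t=(P-c)@vt[0]
    print(n,w,len(P),c.round(4),vt[0].round(3),t.min().round(4),t.max().round(4))
    print('  ends',(c+vt[0]*np.percentile(t,2)).round(4),(c+vt[0]*np.percentile(t,98)).round(4))
E
python3 meas.py
```

```text
top table z -9.220884115967998e-05
ctl top (array([520.9, 242.2]), array([142.8, 179.2]), 14.15) 0.11483290244517019 2815
cr z hist [2517 2497  552  256  314 1184  804   86   62  241  517  192    1    3
    3    1    3    1    2    6    5    4   13   43    0]
scene table z 0.000982169078997841
ctl top (array([523.9, 242.2]), array([143.6, 181.6]), 14.85) 0.11527303460698324 2182
cr z hist [1998 3304  665  235  273  531  476  100  136  203  296  152    9   10
   11   14    8    9    6   12   13   12   16   24    0]
top (100, 190, 135, 215) 0
scene (355, 222, 385, 245) 165 [0.485  0.308  0.1587] [ 0.051 -0.352 -0.935] -0.04 0.051
  ends [0.4831 0.3213 0.1939] [0.4875 0.2914 0.1144]
top (262, 168, 280, 190) 0
scene (232, 160, 250, 185) 64 [ 0.5529 -0.1096  0.2063] [ 0.101  0.043 -0.994] -0.0214 0.031
  ends [ 0.551  -0.1104  0.2255] [ 0.5558 -0.1083  0.1782]
```

```bash
cat > meas2.py <<'E'
from meas import *
print('-----')
# pin
for n in d:
    P=C[n][win(n,*W[n]["ctl"])]
    q=P[(P[:,2]>.122)&(P[:,2]<.14)&(np.hypot(P[:,0]-.5627,P[:,1]-.2525)<.03)]; print("pin",n,len(q),q.mean(0).round(4), np.median(q[:,2]))
R=lambda a:np.array([[np.cos(a),-np.sin(a)],[np.sin(a),np.cos(a)]])
for n in d:
    P=C[n][win(n,*W[n]["ctl"])]
    L=np.c_[(P[:,:2]-[.5225,.2422])@R(np.radians(14.5)),P[:,2]]
    q=L[(L[:,2]>.125)&(L[:,0]<.01)&(L[:,0]>-.06)]
    print("lever local",n,len(q)); 
    yz=q[:,1:]-[0,.06]; ang=np.arctan2(-yz[:,0],yz[:,1]); r=np.hypot(*yz.T)
    for a,b in((.08,.1),(.1,.12),(.12,.14),(.14,.17)):
        k=(r>a)&(r<b); print(a,b,k.sum(),np.round(np.percentile(ang[k],[5,50,95]),3) if k.any() else '',np.median(q[k,0]) if k.any() else '', r[k].max() if k.any() else '')
# cradle
for n in d:
    P=C[n][win(n,*W[n]["cr"])]
    for lo,hi in((.006,.03),(.044,.053),(.003,.12),(.058,.07)):
        q=P[(P[:,2]>lo)&(P[:,2]<hi)]; print("cr",n,lo,hi,rect(q),len(q))
    q=P[(P[:,2]>.085)&(P[:,2]<.11)]; print("cyl top",rect(q),np.percentile(q[:,2],95),len(q))
    q=P[(P[:,2]>.11)]; print("bar",q.mean(0),len(q), np.percentile(q[:,2],98))
E
python3 meas2.py | sed '1,/-----/d'
```

```text
pin top 79 [0.5626 0.2524 0.1315] 0.13160818437397004
pin scene 70 [0.566  0.2529 0.1317] 0.13188154761174353
lever local top 191
0.08 0.1 22 [-0.625 -0.59  -0.553] -0.029047697142745403 0.09978152305680767
0.1 0.12 44 [-0.613 -0.572 -0.538] -0.029598352078838826 0.11885435981406478
0.12 0.14 47 [-0.638 -0.579 -0.555] -0.029449181990304246 0.13966728917109175
0.14 0.17 78 [-0.676 -0.6   -0.568] -0.027890349308954416 0.16330996420667376
lever local scene 168
0.08 0.1 16 [-0.646 -0.597 -0.555] -0.019194520610703973 0.09995801941590705
0.1 0.12 38 [-0.671 -0.581 -0.532] -0.016520317544973594 0.1192316427383166
0.12 0.14 45 [-0.685 -0.584 -0.55 ] -0.01705735116549636 0.1398498138917604
0.14 0.17 68 [-0.679 -0.61  -0.572] -0.019260187537639282 0.16292596113004665
cr top 0.006 0.03 (array([ 550.4, -226.7]), array([267.1, 342.5]), 0.93) 1031
cr top 0.044 0.053 (array([ 524.7, -230. ]), array([248.7, 153.5]), 79.7) 1567
cr top 0.003 0.12 (array([ 550.8, -229.5]), array([268.1, 348.5]), 0.85) 4997
cr top 0.058 0.07 (array([ 517.8, -196.3]), array([173.2, 126.9]), 66.45) 135
cyl top (array([ 544. , -221.5]), array([177.4, 164. ]), 54.91) 0.10306929075491822 833
bar [ 0.48510465 -0.09814476  0.57642136] 127 1.331090596334518
cr scene 0.006 0.03 (array([ 489.4, -255.8]), array([446.3, 363.9]), 39.98) 1183
cr scene 0.044 0.053 (array([ 517.1, -286.2]), array([357.5, 152. ]), 78.63) 745
cr scene 0.003 0.12 (array([ 517.4, -253.9]), array([490.9, 386.3]), 36.62) 4283
cr scene 0.058 0.07 (array([ 541.1, -230.3]), array([442.7, 155.1]), 80.87) 123
cyl top (array([ 589.2, -160.6]), array([311.9, 163.3]), 56.28) 0.10317296841092624 545
bar [ 0.68146487 -0.0064954   0.37450612] 181 1.140931768698936
```

```bash
cat > meas3.py <<'E'
from meas2 import *
print('=====')
for n in d:
    X=C[n]; m=win(n,*W[n]["cr"])&(X[...,2]>.08)&(X[...,2]<.108)&(d[n]>0)
    k,lab,st,ce=cv2.connectedComponentsWithStats(m.astype(np.uint8))
    i=1+np.argmax(st[1:,4]); P=X[lab==i]; print(n,st[i],ce[i])
    # cylinder body points: PCA in xy
    q=P[P[:,2]>.09]
    c=q.mean(0); u,s,vt=np.linalg.svd(q[:,:2]-c[:2],full_matrices=False); a=vt[0]*np.sign(vt[0][0])
    t=(q[:,:2]-c[:2])@a
    print(n,"axis yaw",np.degrees(np.arctan2(a[1],a[0])),"c",c.round(4),"len",np.ptp(t), "ctr", c[:2]+a*(t.max()+t.min())/2)
    # circle fit in cross-section
    nrm=np.array([-a[1],a[0]]); y=(q[:,:2]-c[:2])@nrm; A=np.c_[2*y,2*q[:,2],np.ones(len(y))]
    sol=np.linalg.lstsq(A,y**2+q[:,2]**2,rcond=None)[0]; print("circ y0,z0,r",sol[:2],np.sqrt(sol[2]+sol[0]**2+sol[1]**2))
# cradle all connected, z>6mm from top
n="top";X=C[n]
for z0 in(.004,.04):
    m=win(n,*W[n]["cr"])&(X[...,2]>z0)&(d[n]>0)
    k,lab,st,ce=cv2.connectedComponentsWithStats(m.astype(np.uint8)); i=1+np.argmax(st[1:,4]); P=X[(lab==i)]; P=P[P[:,2]<.058]; print(z0,st[i],rect(P))
    print(np.percentile(P[:,2],[2,10,50]))
E
python3 meas3.py | sed '1,/=====/d'
```

```text
top [304 163  26  61 900] [316.66222222 192.94888889]
top axis yaw -10.124906942401296 c [ 0.5216 -0.2535  0.0976] len 0.14128513321043235 ctr [ 0.52138916 -0.25348055]
circ y0,z0,r [-0.00029908  0.08347011] 0.01889095752559061
scene [194 159  43  30 520] [215.65       172.89423077]
scene axis yaw -10.471840695706192 c [ 0.5282 -0.2501  0.0978] len 0.14114952630649313 ctr [ 0.52514742 -0.24948491]
circ y0,z0,r [-0.00344088  0.08439535] 0.018415147255892318
0.004 [ 253  161  101   67 4511] (array([ 533.2, -223.2]), array([299.4, 184.8]), 82.42)
[0.00676193 0.01117431 0.04567813]
0.04 [ 292  163   60   63 2638] (array([ 516.8, -273.1]), array([161.1, 153.5]), 79.7)
[0.04144802 0.04490388 0.04905419]
```

```bash
cat > go.py <<'E'
from h import *
from scipy.spatial.transform import Rotation as Ro
CT=(np.array([.5225,.2422]),np.radians(14.5)); CR=(np.array([.528,-.2185]),np.radians(-10.3))
def w(fr,x,y,z):
    o,a=fr; c,s=np.cos(a),np.sin(a); return np.array([o[0]+c*x-s*y,o[1]+s*x+c*y,z])
def l(fr,P):
    o,a=fr; c,s=np.cos(a),np.sin(a); q=np.asarray(P)[:2]-o; return np.array([c*q[0]+s*q[1],-s*q[0]+c*q[1],P[2]])
def rot():
    q=manip.read_state()["ee_rot"]; return Ro.from_quat([q[1],q[2],q[3],q[0]])
def down(yaw): # tool z down, tool y at world yaw
    y=np.array([np.cos(yaw),np.sin(yaw),0]); z=np.array([0,0,-1.]); return Ro.from_matrix(np.c_[np.cross(y,z),y,z])
def delta(P,Rt=None):
    s=manip.read_state(); R=rot()
    print("t",round(s["time"],2),"pos",s["position"].round(4),"F",s["ft_force"].round(2),"w",round(s["width"],4))
    print("shift tool mm (current axes)",(R.inv().apply(P-s["position"])*1000).round(1))
    if Rt is not None: print("rotvec deg",np.degrees((R.inv()*Rt).as_rotvec()).round(2)," shift mm in target axes",(Rt.inv().apply(P-s["position"])*1000).round(1))
E
python3 - <<'E'
from go import *
d=np.load("pics/top0.npy")
delta(w(CT,-.025,.150,.20),down(CT[1]+np.pi/2))
print(w(CT,-.025,.150,.20))
for nm,uv,z in(("beaker",(238,147),.08),("jar",(229,239),.07),("bottle",(152,105),0.1),("dish",(100,245),.02),("amberbottle",(236,95),.1)): print(nm,plane("top",uv,z)[0].round(3),l(CR,plane("top",uv,z)[0]).round(3))
E
```

```text
t 0.1 pos [0.2535 0.5709 0.2307] F [-0.2  -0.35 -0.27] w 0.0856
shift tool mm (current axes) [-266.4  -89.3   30.8]
rotvec deg [-7.000e-02 -2.000e-02 -3.844e+01]  shift mm in target axes [-153.1 -235.6   30.7]
[0.46073931 0.38116265 0.2       ]
beaker [ 0.657 -0.018  0.08 ] [0.091 0.22  0.08 ]
jar [0.382 0.003 0.07 ] [-0.184  0.192  0.07 ]
bottle [0.777 0.241 0.1  ] [0.163 0.497 0.1  ]
dish [0.359 0.397 0.02 ] [-0.276  0.576  0.02 ]
amberbottle [ 0.813 -0.01   0.1  ] [0.243 0.256 0.1  ]
```

Call:
{"op": "apply_moves", "data": {
  "moves": [
    [0,0,0,0,0,-8,0],
    [0,0,0,0,0,-8,0],
    [0,0,0,0,0,-8,0],
    [0,0,0,0,0,-8,0],
    [0,0,0,0,0,-6.4,0]
  ],
  "newtons": 30
}}

```text
time: 0.6
position: [0.2528, 0.5701, 0.2288]
ee_rot: [-0.001, -0.138, 0.99, -0.002]
ft_force: [0.7, 0.2, -1.0]
width: 0.0123
```

Call:
{"op": "apply_moves", "data": {
  "moves": [
    [-30,-45,0,0,0,0,0],
    [-30,-45,0,0,0,0,0],
    [-30,-45,0,0,0,0,0],
    [-30,-45,0,0,0,0,0],
    [-30,-40,0,0,0,0,0]
  ]
}}

```text
time: 1.1
position: [0.4451, 0.4101, 0.2271]
ee_rot: [-0.003, -0.147, 0.989, -0.002]
ft_force: [0.7, 0.6, -0.2]
width: -0.0003
```

```bash
python3 - <<'E'
from go import *
delta(w(CT,-.025,.135,.17),down(CT[1]+np.pi/2))
E
```

```text
t 1.1 pos [0.4451 0.4101 0.2271] F [ 0.69  0.59 -0.24] w -0.0003
shift tool mm (current axes) [ -6.4 -47.1  57.2]
rotvec deg [-0.16 -0.4   2.36]  shift mm in target axes [ -7.9 -47.   57.1]
```

Call:
{"op": "apply_moves", "data": {
  "moves": [
    [-4,-24,29,0,0,2.4,0],
    [-4,-24,28,0,0,0,0],
    [0,0,0,0,0,0,0]
  ]
}}

```text
time: 1.4
position: [0.4724, 0.3574, 0.1682]
ee_rot: [-0.002, -0.12, 0.993, -0.003]
ft_force: [-0.8, 0.2, 0.3]
width: -0.0001
```

```bash
cat > chk.py <<'E'
import sys
from go import *
def chk(tag,view=True):
    R=np.array([[np.cos(CT[1]),-np.sin(CT[1])],[np.sin(CT[1]),np.cos(CT[1])]])
    s=manip.read_state(); f=s["ft_force"]; print("t",round(s["time"],2),"tcp in box",l(CT,s["position"]).round(4),"F in box xy",(f[:2]@R).round(2),"Fz",f[2].round(2))
    p,d=eyes.capture("scene"); cv2.imwrite(f"pics/{tag}.png",p)
    X=cloud("scene",d); L=np.stack([ (X[...,:2]-CT[0])@R[:,0],(X[...,:2]-CT[0])@R[:,1],X[...,2]],-1)
    m=(d>0)&(np.hypot(L[...,0]-.044,L[...,1])<.011)&(L[...,2]>.12)&(L[...,2]<.14)
    print("pin z",np.median(L[m][:,2]).round(4) if m.any() else None,m.sum())
    cv2.imwrite(f"pics/{tag}c.png",cv2.resize(p[170:290,280:430],None,fx=4,fy=4,interpolation=cv2.INTER_CUBIC))
chk(sys.argv[1])
E
python3 chk.py a1
```

```text
t 1.4 tcp in box [-0.0197  0.1241  0.1682] F in box xy [-0.75  0.4 ] Fz 0.32
pin z 0.1323 40
```

View pics/a1c.png

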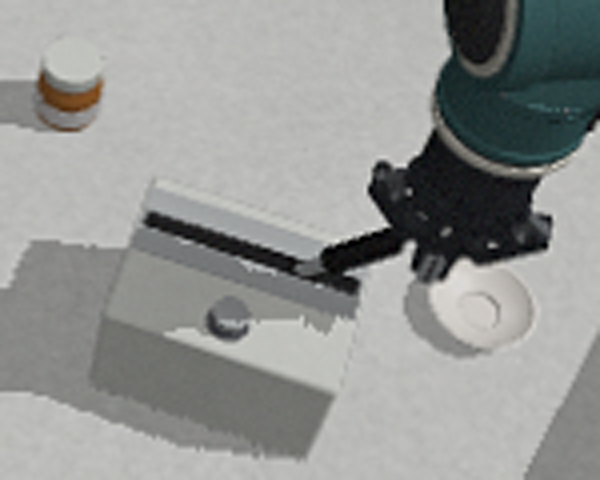

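Call:
{"op": "apply_moves", "data": {
  "moves": [
    [-5,-4,-7,0,0,0,0],
    [0,-6,0,0,0,0,0],
    [0,0,0,0,0,0,0]
  ]
}}

```text
time: 1.75
position: [0.4791, 0.3531, 0.1791]
ee_rot: [-0.001, -0.122, 0.993, -0.001]
ft_force: [0.5, -0.3, 1.5]
width: 0.0002
```

```bash
python3 chk.py a2
```

```text
t 1.75 tcp in box [-0.0142  0.1182  0.1791] F in box xy [ 0.43 -0.46] Fz 1.5
pin z 0.1322 37
```

Call:
{"op": "apply_moves", "data": {
  "moves": [
    [10,-4,0,0,0,0,0],
    [0,-5,0,0,0,0,0],
    [0,-5,-2,0,0,0,0]
  ]
}}

```text
time: 2.1
position: [0.4708, 0.3396, 0.1823]
ee_rot: [-0.0, -0.124, 0.992, 0.0]
ft_force: [-1.9, 8.3, 5.2]
width: 0.0
```

```bash
python3 chk.py a3
```

```text
t 2.1 tcp in box [-0.0257  0.1073  0.1823] F in box xy [0.18 8.48] Fz 5.19
pin z 0.1323 38
```

View pics/a3c.png

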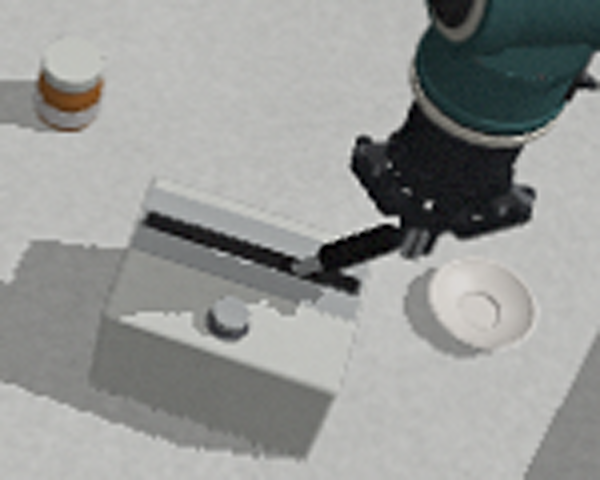

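Call:
{"op": "apply_moves", "data": {
  "moves": [
    [0,-5,-2,0,0,0,0],
    [0,-5,-2,0,0,0,0]
  ]
}}

```text
time: 2.35
position: [0.4728, 0.332, 0.1884]
ee_rot: [0.001, -0.126, 0.992, 0.003]
ft_force: [-3.2, 6.2, 3.9]
width: -0.0001
```

```bash
python3 chk.py a4
```

```text
t 2.35 tcp in box [-0.0256  0.0994  0.1884] F in box xy [-1.6  6.8] Fz 3.92
pin z 0.1322 40
```

Call:
{"op": "apply_moves", "data": {
  "moves": [
    [0,-5,1,0,0,0,0],
    [0,-5,1,0,0,0,0]
  ]
}}

```text
time: 2.6
position: [0.4749, 0.3272, 0.1903]
ee_rot: [0.003, -0.127, 0.992, 0.007]
ft_force: [-12.7, 14.8, 22.6]
width: -0.0003
```

```bash
python3 chk.py a5
```

```text
t 2.6 tcp in box [-0.0248  0.0942  0.1903] F in box xy [-8.57 17.48] Fz 22.64
pin z 0.1321 41
```

```bash
python3 - <<'E'
import cv2
p=cv2.imread("pics/a5.png"); cv2.imwrite("pics/a5d.png",cv2.resize(p[200:255,350:425],None,fx=10,fy=10,interpolation=cv2.INTER_CUBIC))
E
```

```text
(no output)
```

View pics/a5d.png

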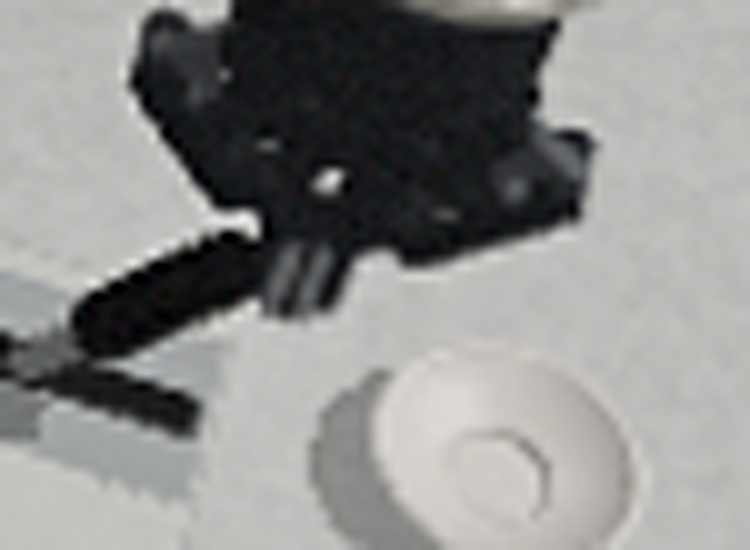

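Call:
{"op": "apply_moves", "data": {
  "moves": [
    [0,12,2,0,0,0,0],
    [0,15,4,0,0,0,0]
  ]
}}

```text
time: 2.85
position: [0.4688, 0.3533, 0.1866]
ee_rot: [0.004, -0.127, 0.992, 0.008]
ft_force: [-0.3, -0.0, -0.0]
width: 0.0
```

```bash
python3 chk.py a6; python3 - <<'E'
from go import *
print(manip.read_state()["qpos"].round(3))
delta(w(CT,-.025,.12,.17),down(CT[1]))
E
```

```text
t 2.85 tcp in box [-0.0242  0.121   0.1866] F in box xy [-0.25  0.05] Fz -0.03
pin z 0.1323 41
[-0.666  0.39  -0.04   1.766  0.006  0.97   1.121]
t 2.9 pos [0.4674 0.3558 0.1856] F [-2.09  2.4  -1.26] w -0.0002
shift tool mm (current axes) [ 0.2 -4.1 15.6]
rotvec deg [ 1.14 -0.28 90.2 ]  shift mm in target axes [-3.8 -0.1 15.6]
```

Call:
{"op": "apply_moves", "data": {
  "moves": [
    [0,10,-4,0,0,8.5,0],
    [0,0,0,0,0,8.5,0],
    [0,0,0,0,0,8.5,0],
    [0,0,0,0,0,8.5,0],
    [0,0,0,0,0,8.5,0]
  ]
}}

```text
time: 3.4
position: [0.463, 0.3669, 0.1871]
ee_rot: [-0.001, 0.246, 0.969, 0.007]
ft_force: [-0.8, 0.1, 0.3]
width: -0.0
```

Call:
{"op": "apply_moves", "data": {
  "moves": [
    [0,0,0,0,0,8.5,0],
    [0,0,0,0,0,8.5,0],
    [0,0,0,0,0,8.5,0],
    [0,0,0,0,0,8.5,0],
    [0,0,0,0,0,8.5,0]
  ]
}}

```text
time: 3.9
position: [0.4617, 0.3669, 0.1845]
ee_rot: [-0.003, 0.584, 0.812, 0.004]
ft_force: [0.3, -0.3, 0.9]
width: 0.0002
```

```bash
python3 - <<'E'
from go import *
print(manip.read_state()["qpos"].round(3))
delta(w(CT,-.025,.108,.17),down(CT[1]))
E
```

```text
[-0.919  0.407  0.255  1.763 -0.13   0.981 -0.288]
t 3.9 pos [0.4617 0.3669 0.1845] F [ 0.27 -0.33  0.89] w 0.0002
shift tool mm (current axes) [-28.2   0.6  14.2]
rotvec deg [ 0.17 -0.55  4.1 ]  shift mm in target axes [-28.    2.6  14.5]
```

Call:
{"op": "apply_moves", "data": {
  "moves": [
    [-15,2,10,0,-0.5,4.1,0],
    [-10,0,6,0,0,0,0],
    [0,0,0,0,0,0,0]
  ]
}}

```text
time: 4.2
position: [0.4701, 0.3436, 0.1666]
ee_rot: [0.001, 0.614, 0.79, 0.0]
ft_force: [-0.6, 0.5, 0.3]
width: -0.0001
```

```bash
python3 chk.py b1
```

```text
t 4.2 tcp in box [-0.0254  0.1113  0.1666] F in box xy [-0.5   0.65] Fz 0.28
pin z 0.1325 39
```

View pics/b1c.png

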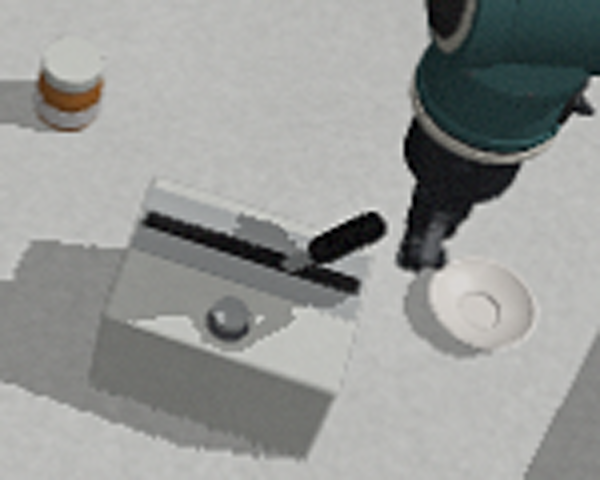

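Call:
{"op": "apply_moves", "data": {
  "moves": [
    [-8,0,0,0,0,0,0],
    [-6,0,0,0,0,0,0],
    [-6,0,0,0,0,0,0]
  ]
}}

```text
time: 4.55
position: [0.4747, 0.3265, 0.168]
ee_rot: [-0.0, 0.611, 0.792, 0.002]
ft_force: [-2.2, 7.3, 5.2]
width: 0.0002
```

```bash
python3 chk.py b2
```

```text
t 4.55 tcp in box [-0.0251  0.0936  0.168 ] F in box xy [-0.3   7.65] Fz 5.21
pin z 0.1324 38
```

Call:
{"op": "apply_moves", "data": {
  "moves": [
    [-5,0,0,0,0,0,0],
    [-5,0,0,0,0,0,0]
  ]
}}

```text
time: 4.8
position: [0.4777, 0.3175, 0.1695]
ee_rot: [-0.0, 0.61, 0.792, 0.004]
ft_force: [-2.0, 5.5, 4.8]
width: -0.0003
```

```bash
python3 chk.py b3
```

```text
t 4.8 tcp in box [-0.0245  0.0841  0.1695] F in box xy [-0.53  5.87] Fz 4.77
pin z 0.1323 42
```

Call:
{"op": "apply_moves", "data": {
  "moves": [
    [-5,0,0,0,0,0,0],
    [-5,0,0,0,0,0,0]
  ]
}}

```text
time: 5.05
position: [0.4805, 0.3084, 0.1704]
ee_rot: [-0.001, 0.609, 0.793, 0.005]
ft_force: [0.6, 2.4, -0.2]
width: -0.0001
```

```bash
python3 chk.py b4
```

```text
t 5.05 tcp in box [-0.0241  0.0746  0.1704] F in box xy [1.19 2.18] Fz -0.18
pin z 0.1321 38
```

```bash
python3 chk.py b5
```

```text
t 5.1 tcp in box [-0.0241  0.0735  0.1703] F in box xy [ 0.46 -1.16] Fz 0.32
pin z 0.1321 38
```

View pics/b5c.png

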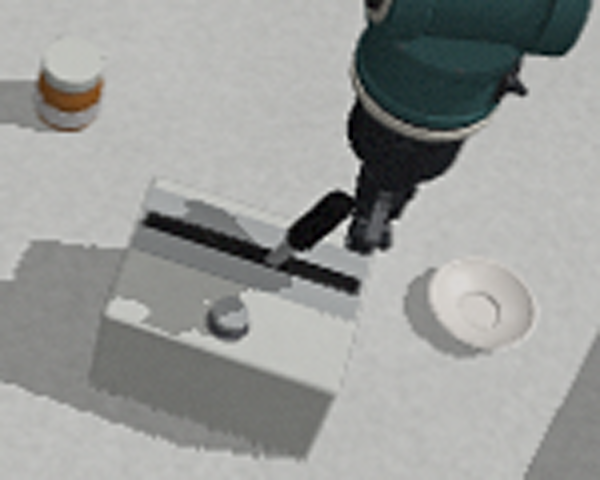

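```bash
python3 chk.py b6;python3 chk.py b6;
```

```text
t 5.15 tcp in box [-0.0242  0.0735  0.1701] F in box xy [ 0.38 -0.62] Fz 0.41
pin z 0.1314 37
t 5.2 tcp in box [-0.0242  0.0738  0.17  ] F in box xy [-0.21 -0.01] Fz -0.88
pin z 0.1264 40
```

View pics/b6c.png

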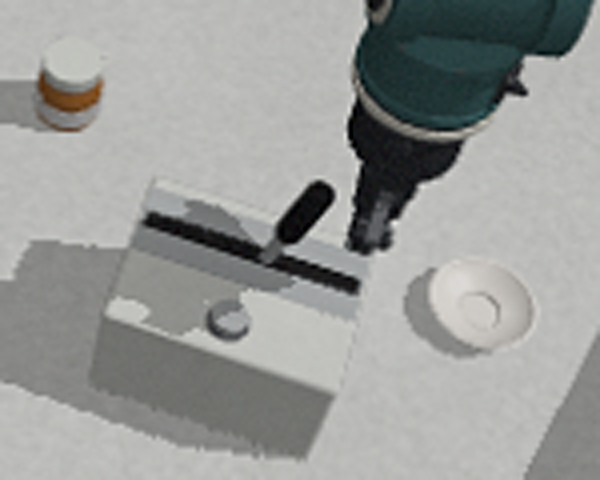

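Lever snapped into the notch: the pin reads 126.4 mm, down from 132.3. I'll retreat, rise and move to the cradle.

Call:
{"op": "apply_moves", "data": {
  "moves": [
    [30,0,0,0,0,0,0],
    [5,0,-45,0,0,0,0],
    [0,0,-50,0,0,0,0],
    [0,0,-40,0,0,0,0]
  ]
}}

```text
time: 5.65
position: [0.4683, 0.3401, 0.3028]
ee_rot: [-0.001, 0.61, 0.792, -0.002]
ft_force: [0.8, 0.8, 0.3]
width: 0.0001
```

```bash
python3 chk.py b7; python3 - <<'E'
from go import *
print(manip.read_state()["qpos"].round(3))
delta(w(CR,0,-.1,.28),down(CR[1]))
E
```

```text
t 5.65 tcp in box [-0.0279  0.1084  0.3028] F in box xy [0.95 0.55] Fz 0.28
pin z 0.1262 36
[-0.922  0.279  0.3    1.642 -0.088  1.23  -0.345]
t 5.7 pos [0.4701 0.3411 0.3093] F [0.62 0.65 7.76] w -0.0001
shift tool mm (current axes) [-646.5 -129.3   27.5]
rotvec deg [ 0.09 -0.16 25.09]  shift mm in target axes [-640.2  157.    29.3]
```

View pics/b7.png

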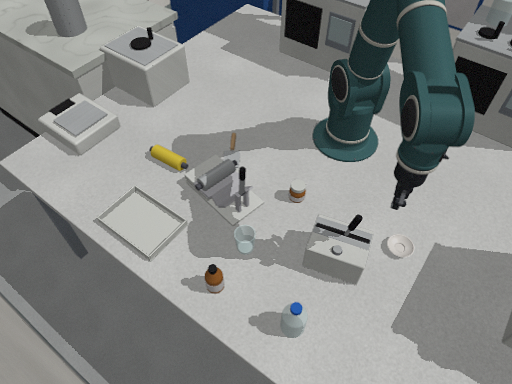

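Call:
{"op": "apply_moves", "data": {
  "moves": [
    [0,0,0,0,0,8.4,70],
    [0,0,0,0,0,8.4,70],
    [0,0,0,0,0,8.3,70],
    [-45,11,0,0,0,0,70],
    [-45,11,0,0,0,0,70]
  ]
}}

```text
time: 6.2
position: [0.4737, 0.2522, 0.3103]
ee_rot: [-0.001, 0.771, 0.636, 0.003]
ft_force: [1.2, -0.1, 0.1]
width: 0.0698
```

Call:
{"op": "apply_moves", "data": {
  "moves": [
    [-46,12,0,0,0,0,70],
    [-46,12,0,0,0,0,70],
    [-46,12,0,0,0,0,70],
    [-46,12,0,0,0,0,70],
    [-46,12,0,0,0,0,70]
  ]
}}

```text
time: 6.7
position: [0.4873, 0.0066, 0.3085]
ee_rot: [-0.001, 0.77, 0.638, 0.003]
ft_force: [0.6, 0.2, 0.3]
width: 0.0695
```

```bash
python3 - <<'E'
from go import *
print(manip.read_state()["qpos"].round(3))
delta(w(CR,0,-.1,.28),down(CR[1]))
E
```

```text
[-0.62   0.1    0.59   1.865 -0.064  1.191 -0.196]
t 6.7 pos [0.4873 0.0066 0.3085] F [0.56 0.2  0.26] w 0.0695
shift tool mm (current axes) [-313.7   82.8   27.2]
rotvec deg [ 0.13 -0.28 -0.48]  shift mm in target axes [-314.2   80.3   28.5]
```

Call:
{"op": "apply_moves", "data": {
  "moves": [
    [-46,11,0,0,0,0,70],
    [-46,11,0,0,0,0,70],
    [-46,12,0,0,0,0,70],
    [-46,12,0,0,0,0,70],
    [-46,12,0,0,0,0,70]
  ]
}}

```text
time: 7.2
position: [0.4997, -0.2396, 0.3078]
ee_rot: [-0.0, 0.77, 0.638, 0.003]
ft_force: [1.0, 0.3, 0.1]
width: 0.0698
```

```bash
python3 - <<'E'
from go import *
print(manip.read_state()["qpos"].round(3))
delta(w(CR,0,-.1,.12),down(CR[1]))
E
```

```text
[-0.228  0.279  0.763  1.719 -0.211  1.225  0.402]
t 7.2 pos [ 0.4997 -0.2396  0.3078] F [0.98 0.3  0.11] w 0.0698
shift tool mm (current axes) [-75.1  23.9 187.4]
rotvec deg [ 0.2  -0.32 -0.37]  shift mm in target axes [-74.2  24.  187.8]
```

Call:
{"op": "apply_moves", "data": {
  "moves": [
    [-38,12,0,0,-0.3,-0.4,70],
    [-36,12,10,0,0,0,70],
    [0,0,45,0,0,0,70],
    [0,0,45,0,0,0,70],
    [0,0,45,0,0,0,70]
  ]
}}

```text
time: 7.7
position: [0.5101, -0.3307, 0.1624]
ee_rot: [0.006, 0.77, 0.638, 0.001]
ft_force: [1.5, 0.6, -0.8]
width: 0.0702
```

```bash
cat > cr.py <<'E'
import sys
from go import *
def state():
    s=manip.read_state();f=s["ft_force"];R=np.array([[np.cos(CR[1]),-np.sin(CR[1])],[np.sin(CR[1]),np.cos(CR[1])]])
    print("t",round(s["time"],2),"tcp in cradle",l(CR,s["position"]).round(4),"F",(f[:2]@R).round(2),f[2].round(2),"w",s["width"].round(4))
    return R
def chk(tag):
    R=state()
    for n,(u0,v0,u1,v1) in(("scene",(160,120,290,240)),("top",(240,130,380,240))):
        p,d=eyes.capture(n); cv2.imwrite(f"pics/{tag}_{n}.png",cv2.resize(p[v0:v1,u0:u1],None,fx=4.5,fy=4.5,interpolation=cv2.INTER_CUBIC)); np.save(f"pics/{tag}_{n}.npy",d)
    return R
if __name__=="__main__":
    chk(sys.argv[1]); print(manip.read_state()["qpos"].round(3)); delta(w(CR,0,-.09,.06),down(CR[1]))
E
python3 cr.py c1
```

```text
Traceback (most recent call last):
  File "cr.py", line 13, in <module>
    chk(sys.argv[1]); print(manip.read_state()["qpos"].round(3)); delta(w(CR,0,-.09,.06),down(CR[1]))
    ~~~^^^^^^^^^^^^^
  File "cr.py", line 8, in chk
    R=state()
  File "cr.py", line 5, in state
    print("t",round(s["time"],2),"tcp in cradle",l(CR,s["position"]).round(4),"F",(f[:2]@R).round(2),f[2].round(2),"w",s["width"].round(4))
                                                                                                                       ^^^^^^^^^^^^^^^^
AttributeError: 'float' object has no attribute 'round'
```

```bash
sed -i 's/s\["width"\].round(4)/round(s["width"],4)/' cr.py; python3 cr.py c1
```

```text
t 7.7 tcp in cradle [ 0.0025 -0.1136  0.1624] F [1.36 0.9 ] -0.76 w 0.0702
[ 0.009  0.545  0.694  1.754 -0.405  0.988  0.671]
t 7.8 pos [ 0.5079 -0.3283  0.1588] F [-0.66  0.41 -0.1 ] w 0.07
shift tool mm (current axes) [22.  -0.2 98.7]
rotvec deg [ 0.1   0.24 -0.4 ]  shift mm in target axes [21.6  0.1 98.8]
```

View pics/c1_scene.png

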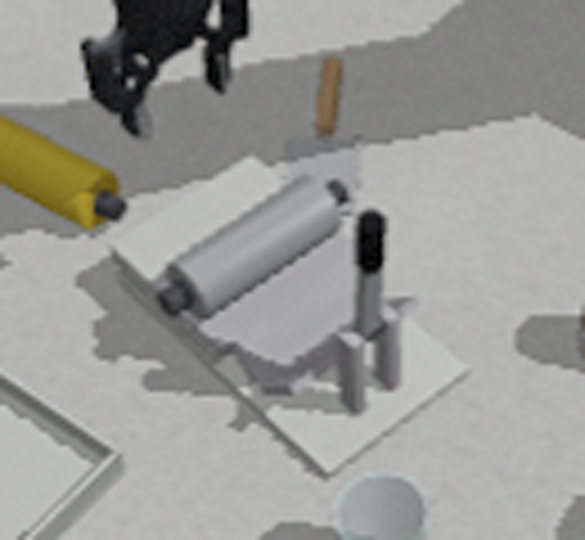

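View pics/c1_top.png

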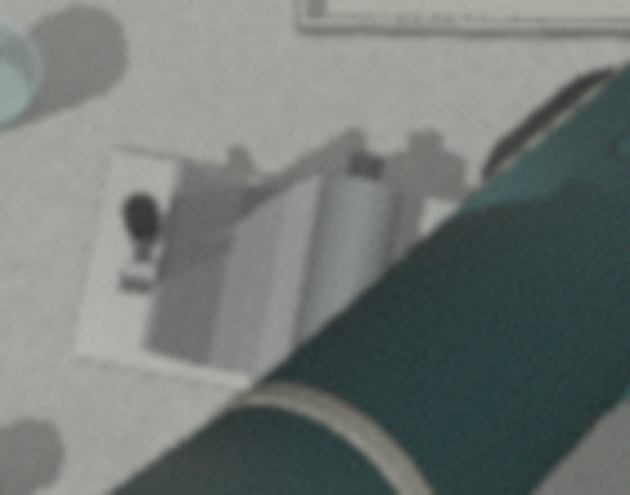

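Call:
{"op": "apply_moves", "data": {
  "moves": [
    [0,0,40,0,0,0,70],
    [0,0,40,0,0,-0.4,70],
    [3,0,18,0,0,0,70],
    [0,0,0,0,0,0,70]
  ]
}}

```text
time: 8.2
position: [0.5126, -0.3272, 0.0654]
ee_rot: [0.005, 0.767, 0.642, 0.0]
ft_force: [0.5, 0.3, -0.0]
width: 0.0699
```

```bash
python3 cr.py c2
```

```text
t 8.2 tcp in cradle [ 0.0043 -0.1097  0.0654] F [0.39 0.4 ] -0.02 w 0.0699
[ 0.066  0.664  0.613  1.799 -0.501  0.825  0.745]
t 8.3 pos [ 0.5133 -0.3284  0.0675] F [-0.22  0.04  1.44] w 0.0697
shift tool mm (current axes) [20.8 -5.2  7.3]
rotvec deg [0.6  0.4  0.11]  shift mm in target axes [20.7 -5.2  7.5]
```

View pics/c2_scene.png

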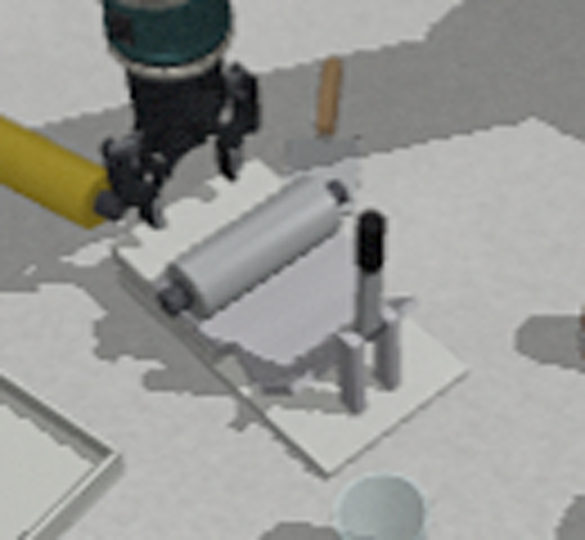

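Call:
{"op": "apply_moves", "data": {
  "moves": [
    [10,-4,7,0.5,0.4,0,70],
    [10,0,0,0,0,0,70],
    [8,0,0,0,0,0,70],
    [6,0,0,0,0,0,70]
  ]
}}

```text
time: 8.7
position: [0.5179, -0.2929, 0.0652]
ee_rot: [0.003, 0.767, 0.641, 0.002]
ft_force: [-0.4, -0.7, 0.0]
width: 0.0697
```

```bash
python3 cr.py c3
```

```text
t 8.7 tcp in cradle [ 0.0034 -0.075   0.0652] F [-0.29 -0.78] 0.05 w 0.0697
[ 0.008  0.649  0.611  1.833 -0.502  0.811  0.699]
t 8.8 pos [ 0.518  -0.2926  0.065 ] F [-0.94  0.33 -0.1 ] w 0.0698
shift tool mm (current axes) [-15.3  -3.5   5. ]
rotvec deg [0.41 0.01 0.16]  shift mm in target axes [-15.3  -3.5   5. ]
```

Call:
{"op": "apply_moves", "data": {
  "moves": [
    [5,0,4,0,0,0,70],
    [5,0,3,0,0,0,70],
    [5,0,0,0,0,0,70]
  ]
}}

```text
time: 9.1
position: [0.5207, -0.279, 0.0581]
ee_rot: [0.004, 0.767, 0.641, 0.002]
ft_force: [-0.3, -1.9, 0.6]
width: 0.07
```

```bash
python3 cr.py c4
```

```text
t 9.1 tcp in cradle [ 0.0036 -0.0608  0.0581] F [ 0.02 -1.9 ] 0.55 w 0.07
[-0.015  0.652  0.606  1.848 -0.508  0.792  0.681]
t 9.2 pos [ 0.5211 -0.278   0.0582] F [-0.53  0.41  1.59] w 0.0702
shift tool mm (current axes) [-30.2  -3.9  -1.7]
rotvec deg [0.48 0.08 0.13]  shift mm in target axes [-30.2  -3.8  -1.8]
```

View pics/c4_scene.png

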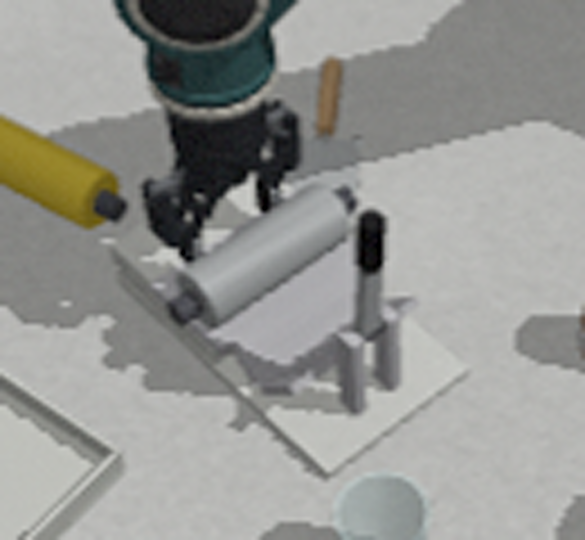

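Call:
{"op": "apply_moves", "data": {
  "moves": [
    [6,0,0,0,0,0,70],
    [6,0,0,0,0,0,70],
    [6,0,0,0,0,0,70],
    [5,0,0,0,0,0,70]
  ]
}}

```text
time: 9.6
position: [0.5251, -0.2549, 0.0584]
ee_rot: [0.004, 0.767, 0.641, 0.002]
ft_force: [-0.4, -1.6, 1.8]
width: 0.0701
```

```bash
python3 cr.py c5
```

```text
t 9.6 tcp in cradle [ 0.0036 -0.0363  0.0584] F [-0.12 -1.65] 1.82 w 0.0701
[-0.061  0.642  0.608  1.866 -0.507  0.783  0.642]
t 9.7 pos [ 0.5253 -0.2543  0.0583] F [ 0.34  0.64 -0.25] w 0.0698
shift tool mm (current axes) [-54.3  -3.8  -1.6]
rotvec deg [0.48 0.1  0.11]  shift mm in target axes [-54.3  -3.7  -1.7]
```

View pics/c5_scene.png

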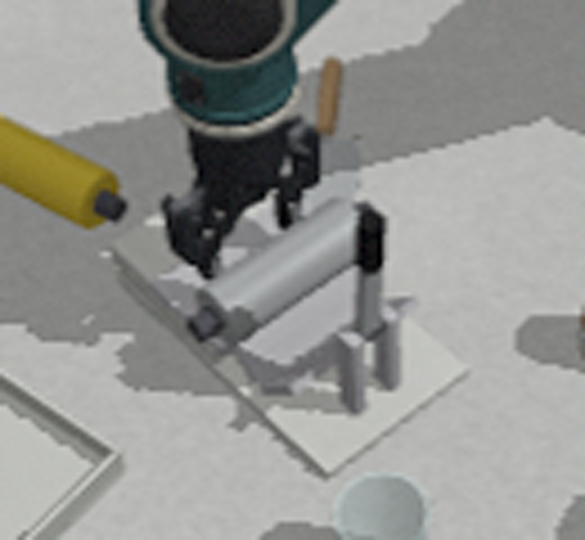

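Call:
{"op": "apply_moves", "data": {
  "moves": [
    [5,0,0,0,0,0,70],
    [4,0,0,0,0,0,70],
    [4,0,0,0,0,0,70],
    [3,0,0,0,0,0,70]
  ]
}}

```text
time: 10.1
position: [0.5282, -0.2374, 0.0582]
ee_rot: [0.004, 0.767, 0.641, 0.002]
ft_force: [-0.3, 0.9, -0.7]
width: 0.07
```

```bash
python3 cr.py c6
```

```text
t 10.1 tcp in cradle [ 0.0036 -0.0185  0.0582] F [-0.47  0.81] -0.69 w 0.07
[-0.093  0.636  0.609  1.877 -0.506  0.778  0.614]
t 10.2 pos [ 0.5282 -0.2373  0.0582] F [-0.45  0.31  0.55] w 0.0701
shift tool mm (current axes) [-71.6  -3.7  -1.7]
rotvec deg [0.47 0.09 0.12]  shift mm in target axes [-71.6  -3.6  -1.8]
```

View pics/c6_scene.png

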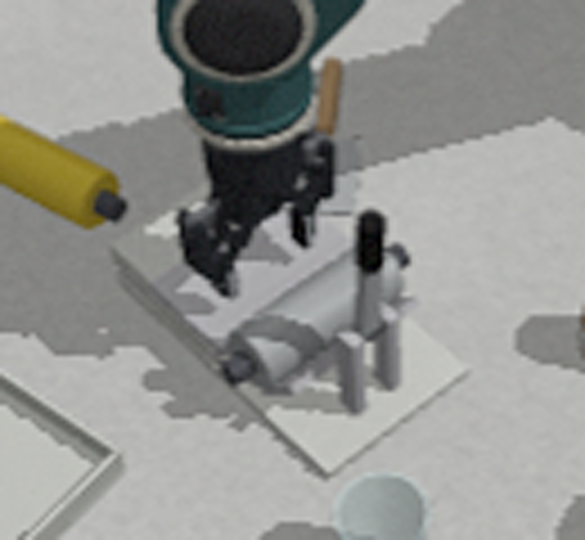

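Call:
{"op": "apply_moves", "data": {
  "moves": [
    [-20,0,0,0,0,0,40],
    [-20,0,-40,0,0,0,0],
    [0,0,-50,0,0,0,0],
    [0,0,-50,0,0,0,0],
    [0,0,-50,0,0,0,0]
  ]
}}

```text
time: 10.7
position: [0.5164, -0.2766, 0.2467]
ee_rot: [-0.001, 0.767, 0.641, -0.002]
ft_force: [1.0, 0.2, 0.8]
width: 0.0001
```

```bash
cat > cyl.py <<'E'
from cr import *
import sys
def meas(tag,v="scene"):
    R=chk(tag)
    for n in("scene","top"):
        d=np.load(f"pics/{tag}_{n}.npy"); X=cloud(n,d); L=np.stack([(X[...,:2]-CR[0])@R[:,0],(X[...,:2]-CR[0])@R[:,1],X[...,2]],-1)
        m=(d>0)&(abs(L[...,0])<.065)&(L[...,1]>-.09)&(L[...,1]<.085)&(L[...,2]>.068)&(L[...,2]<.11)&~((abs(L[...,0])<.015)&(L[...,2]>.084))
        P=L[m]
        if len(P)<20: print(n,"few",len(P)); continue
        c=P.mean(0);a=np.polyfit(P[:,0],P[:,1],1); 
        A=np.c_[2*P[:,1],2*P[:,2],np.ones(len(P))]; s=np.linalg.lstsq(A,(P[:,1:]**2).sum(1),rcond=None)[0]
        print(n,len(P),"mean",c.round(4),"slope deg",np.degrees(a[0]).round(2),"zmax",np.percentile(P[:,2],97).round(4),"circ",s[:2].round(4),np.sqrt(s[2]+s[0]**2+s[1]**2).round(4))
        k=(d>0)&(abs(L[...,0])<.016)&(L[...,1]>-.06)&(L[...,1]<.15)&(L[...,2]>.1)&(L[...,2]<.235); Q=L[k]
        if len(Q)>10:
            ang=np.arctan2(Q[:,2]-.09,-(Q[:,1]-.1)); r=np.hypot(Q[:,1]-.1,Q[:,2]-.09); print("  bar pts",len(Q),"ang",np.median(ang[r>.06]).round(3),"rmax",np.percentile(r,95).round(3),"x",np.median(Q[:,0]).round(4))
meas(sys.argv[1])
delta(w(CR,0,-.06,.34),down(CR[1]))
E
python3 cyl.py e1
```

```text
t 10.7 tcp in cradle [-0.001  -0.0592  0.2467] F [0.96 0.39] 0.76 w 0.0001
scene 310 mean [0.013  0.0459 0.0801] slope deg 0.01 zmax 0.0876 circ [0.0401 0.064 ] 0.0223
  bar pts 156 ang 1.668 rmax 0.134 x 0.0067
top 672 mean [0.0024 0.0419 0.0801] slope deg -2.89 zmax 0.0872 circ [0.0406 0.0607] 0.025
  bar pts 94 ang 1.635 rmax 0.135 x -0.0058
t 10.8 pos [ 0.5188 -0.2781  0.251 ] F [ 0.18 -0.78 -0.24] w -0.0002
shift tool mm (current axes) [  0.1  -1.1 -89. ]
rotvec deg [0.29 0.09 0.07]  shift mm in target axes [  0.3  -1.6 -89. ]
```

View pics/e1_scene.png

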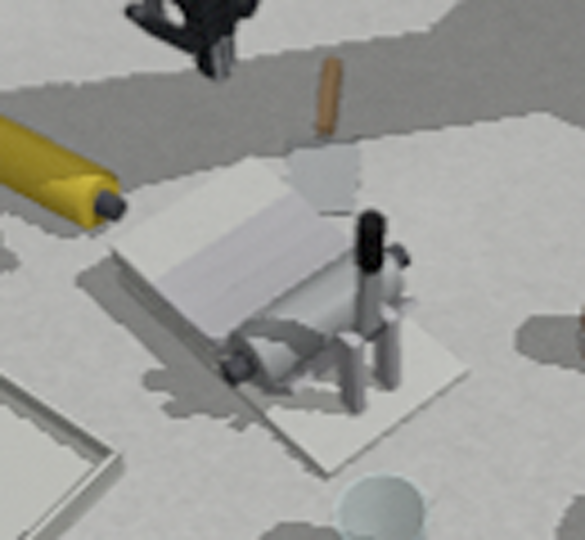

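View pics/e1_top.png

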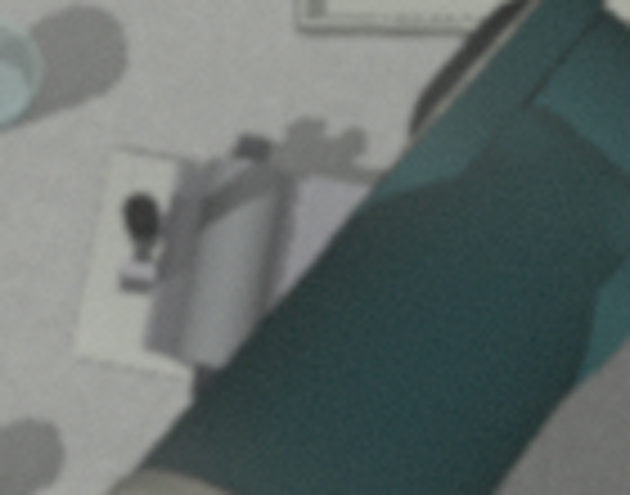

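Call:
{"op": "apply_moves", "data": {
  "moves": [
    [0,0,-45,0,0,0,0],
    [20,0,-40,0,0,0,0],
    [48,0,0,0,0,0,0],
    [48,0,0,0,0,0,0],
    [48,0,0,0,0,0,0]
  ]
}}

```text
time: 11.3
position: [0.5465, -0.1195, 0.3399]
ee_rot: [0.004, 0.772, 0.636, 0.002]
ft_force: [0.9, -0.2, -0.5]
width: 0.0003
```

Call:
{"op": "apply_moves", "data": {
  "moves": [
    [40,0,0,0,0,0,0],
    [20,0,0,0,0,0,0],
    [0,0,0,0,0,0,0]
  ]
}}

```text
time: 11.6
position: [0.5588, -0.0509, 0.3396]
ee_rot: [0.004, 0.769, 0.64, 0.003]
ft_force: [-0.2, -0.3, 0.1]
width: -0.0001
```

```bash
python3 - <<'E'
from go import *
print(manip.read_state()["qpos"].round(3))
print(l(CR,manip.read_state()["position"]))
delta(w(CR,0,.15,.2),down(CR[1]))
E
```

```text
[-0.558  0.257  0.726  1.66  -0.177  1.282  0.017]
[0.00037528 0.17044283 0.33958406]
t 11.6 pos [ 0.5588 -0.0509  0.3396] F [-0.18 -0.32  0.09] w -0.0001
shift tool mm (current axes) [-20.4  -1.6 139.6]
rotvec deg [ 0.52  0.   -0.18]  shift mm in target axes [-20.4  -0.4 139.6]
```

Call:
{"op": "apply_moves", "data": {
  "moves": [
    [0,0,45,0.5,0,0,0],
    [-3,0,45,0,0,0,0],
    [-3,0,45,0,0,0,0],
    [0,0,0,0,0,0,0]
  ]
}}

```text
time: 12.0
position: [0.5587, -0.0588, 0.202]
ee_rot: [0.001, 0.769, 0.639, 0.001]
ft_force: [-0.6, 0.5, 1.0]
width: -0.0001
```

```bash
python3 cr.py f1
```

```text
t 12.0 tcp in cradle [0.0017 0.1626 0.202 ] F [-0.68  0.36] 0.98 w -0.0001
[-0.489  0.392  0.682  1.818 -0.289  1.021  0.123]
t 12.1 pos [ 0.5615 -0.0591  0.2074] F [-0.31  0.08  1.78] w 0.0001
shift tool mm (current axes) [-253.2   -5.2  146.8]
rotvec deg [ 0.61 -0.12 -0.21]  shift mm in target axes [-252.9   -4.5  147.4]
```

View pics/f1_scene.png

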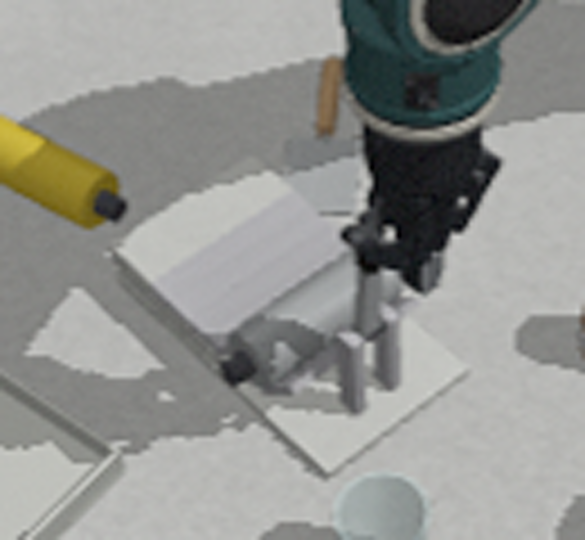

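Call:
{"op": "apply_moves", "data": {
  "moves": [
    [-15,0,3,0.5,0,0,0],
    [-12,0,3,0,0,0,0],
    [-10,0,0,0,0,0,0],
    [-10,0,0,0,0,0,0]
  ]
}}

```text
time: 12.5
position: [0.5565, -0.1069, 0.2093]
ee_rot: [0.003, 0.768, 0.64, 0.006]
ft_force: [0.5, 2.4, -1.4]
width: 0.0004
```

```bash
python3 -c "
from cr import *
state()"
```

```text
t 12.5 tcp in cradle [0.0081 0.1149 0.2093] F [0.04 2.47] -1.44 w 0.0004
```

Call:
{"op": "apply_moves", "data": {
  "moves": [
    [-9,-3,2,0,0,0,0],
    [-9,-3,2,0,0,0,0],
    [-9,0,3,0,0,0,0],
    [-8,0,3,0,0,0,0]
  ]
}}

```text
time: 12.9
position: [0.5444, -0.1431, 0.2005]
ee_rot: [0.004, 0.768, 0.64, 0.008]
ft_force: [-0.7, 0.3, 2.0]
width: 0.0001
```

```bash
python3 cr.py f3
```

```text
t 12.9 tcp in cradle [0.0026 0.0771 0.2005] F [-0.75  0.12] 1.99 w 0.0001
[-0.344  0.399  0.697  1.833 -0.31   1.004  0.296]
t 13.0 pos [ 0.544  -0.1438  0.2002] F [-0.05 -0.16 -0.04] w -0.0
shift tool mm (current axes) [-167.2   -3.9  139.2]
rotvec deg [ 0.86 -0.33 -0.2 ]  shift mm in target axes [-166.4   -2.4  140.2]
```

View pics/f3_scene.png

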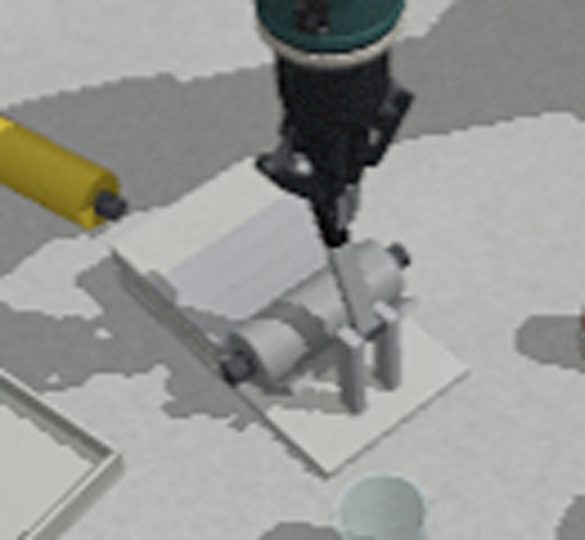

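Call:
{"op": "apply_moves", "data": {
  "moves": [
    [-10,0,3,0,0,0,0],
    [-10,0,4,0,0,0,0],
    [-10,0,5,0,0,0,0],
    [-10,0,6,0,0,0,0]
  ]
}}

```text
time: 13.4
position: [0.537, -0.1841, 0.1804]
ee_rot: [0.003, 0.768, 0.641, 0.007]
ft_force: [0.4, 2.1, 1.1]
width: 0.0
```

```bash
python3 -c "
from cr import *
state()"
```

```text
t 13.4 tcp in cradle [0.0027 0.0354 0.1804] F [-0.01  2.1 ] 1.14 w 0.0
```

Call:
{"op": "apply_moves", "data": {
  "moves": [
    [-10,0,6,0,0,0,0],
    [-8,0,8,0,0,0,0],
    [-7,0,9,0,0,0,0],
    [-6,0,10,0,0,0,0]
  ]
}}

```text
time: 13.8
position: [0.531, -0.2185, 0.1443]
ee_rot: [0.003, 0.768, 0.64, 0.007]
ft_force: [0.1, 0.1, 0.7]
width: -0.0001
```

```bash
python3 cr.py f5
```

```text
t 13.8 tcp in cradle [0.0029 0.0005 0.1443] F [0.04 0.13] 0.74 w -0.0001
[-0.17   0.497  0.663  1.85  -0.39   0.915  0.492]
t 13.9 pos [ 0.5301 -0.2186  0.1436] F [-0.29  0.57 -0.24] w -0.0001
shift tool mm (current axes) [-90.7  -2.9  83. ]
rotvec deg [ 0.69 -0.32 -0.18]  shift mm in target axes [-90.2  -2.1  83.6]
```

View pics/f5_scene.png

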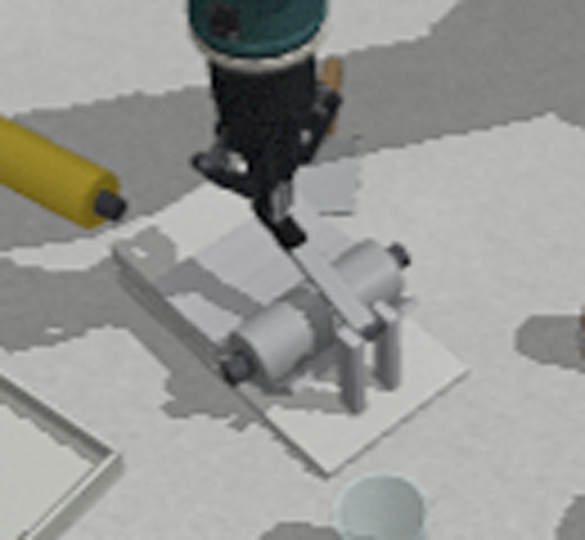

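Call:
{"op": "apply_moves", "data": {
  "moves": [
    [-3,0,8,0,0,0,0],
    [-2,0,8,0,0,0,0],
    [-2,0,8,0,0,0,0]
  ]
}}

```text
time: 14.2
position: [0.5299, -0.2258, 0.1188]
ee_rot: [0.004, 0.768, 0.64, 0.006]
ft_force: [-1.5, 0.5, 3.1]
width: -0.0003
```

Call:
{"op": "apply_moves", "data": {
  "moves": [
    [-1,0,6,0,0,0,0],
    [-1,0,5,0,0,0,0]
  ]
}}

```text
time: 14.4
position: [0.5295, -0.2279, 0.1063]
ee_rot: [0.004, 0.768, 0.64, 0.006]
ft_force: [-0.1, -0.0, 1.3]
width: -0.0001
```

```bash
python3 -c "
from cr import *
state()"
```

```text
t 14.4 tcp in cradle [ 0.0032 -0.009   0.1063] F [-0.09 -0.04] 1.29 w -0.0001
```

Call:
{"op": "apply_moves", "data": {
  "moves": [
    [0,0,3,0,0,0,0],
    [0,0,3,0,0,0,0]
  ]
}}

```text
time: 14.6
position: [0.5297, -0.2283, 0.1]
ee_rot: [0.004, 0.768, 0.64, 0.006]
ft_force: [-10.2, 4.4, 40.5]
width: 0.0001
```

Call:
{"op": "apply_moves", "data": {
  "moves": [
    [0,0,2,0,0,0,0]
  ]
}}

```text
time: 14.7
position: [0.53, -0.2284, 0.0994]
ee_rot: [0.004, 0.768, 0.64, 0.007]
ft_force: [-18.4, 10.1, 56.2]
width: 0.0003
```

Call:
{"op": "apply_moves", "data": {
  "moves": [
    [0,0,-5,0,0,0,0],
    [0,0,-30,0,0,0,0],
    [0,0,-45,0,0,0,0],
    [0,0,-45,0,0,0,0],
    [-40,0,-30,0,0,0,0]
  ]
}}

```text
time: 15.2
position: [0.5209, -0.2623, 0.2554]
ee_rot: [-0.0, 0.766, 0.643, 0.006]
ft_force: [1.5, -1.4, -1.2]
width: 0.0001
```

Call:
{"op": "apply_moves", "data": {
  "moves": [
    [-48,0,0,0,0,0,0],
    [-48,0,0,0,0,0,0],
    [-48,0,0,0,0,0,0],
    [0,0,0,0,0,0,0]
  ]
}}

```text
time: 15.6
position: [0.4957, -0.4122, 0.2602]
ee_rot: [0.004, 0.766, 0.643, 0.008]
ft_force: [0.5, 0.1, 0.4]
width: 0.0001
```

```bash
python3 cyl.py g1; python3 chk.py g2; python3 - <<'E'
from cr import *
R=np.array([[np.cos(CR[1]),-np.sin(CR[1])],[np.sin(CR[1]),np.cos(CR[1])]])
for n in("scene","top"):
    d=np.load(f"pics/g1_{n}.npy"); X=cloud(n,d); L=np.stack([(X[...,:2]-CR[0])@R[:,0],(X[...,:2]-CR[0])@R[:,1],X[...,2]],-1)
    for y0,y1 in((-.03,.015),(.02,.05),(.05,.08)):
        m=(d>0)&(abs(L[...,0])<.007)&(L[...,1]>y0)&(L[...,1]<y1)&(L[...,2]>.08)&(L[...,2]<.13); Q=L[m]; print(n,y0,y1,m.sum(),Q.mean(0).round(4) if m.any() else '')
p,d=eyes.capture("top"); cv2.imwrite("pics/g_top.png",p)
p,d=eyes.capture("scene"); cv2.imwrite("pics/g_scene.png",p)
E
```

```text
t 15.6 tcp in cradle [ 0.0028 -0.1963  0.2602] F [0.48 0.17] 0.44 w 0.0001
scene 335 mean [0.0026 0.0458 0.0804] slope deg -0.44 zmax 0.0879 circ [0.04   0.0642] 0.0221
  bar pts 44 ang 0.11 rmax 0.125 x 0.0006
top 621 mean [-0.0002  0.0407  0.0802] slope deg 0.13 zmax 0.0873 circ [0.0403 0.0604] 0.0254
  bar pts 51 ang 0.109 rmax 0.13 x -0.0008
t 15.7 pos [ 0.4983 -0.4072  0.2598] F [0.78 0.94 0.69] w -0.0004
shift tool mm (current axes) [131.8  -1.7 -79. ]
rotvec deg [ 0.97 -0.55  0.67]  shift mm in target axes [131.   -4.6 -80.2]
t 15.7 tcp in box [-0.186  -0.6227  0.2598] F in box xy [0.99 0.71] Fz 0.69
pin z 0.1264 36
scene -0.03 0.015 34 [ 0.0011 -0.0068  0.1005]
scene 0.02 0.05 24 [0.0003 0.0361 0.0956]
scene 0.05 0.08 25 [-0.0003  0.0654  0.0963]
top -0.03 0.015 73 [-0.0005 -0.007   0.0997]
top 0.02 0.05 49 [0.0001 0.0346 0.0948]
top 0.05 0.08 49 [-0.      0.0651  0.0944]
```

View pics/g1_scene.png

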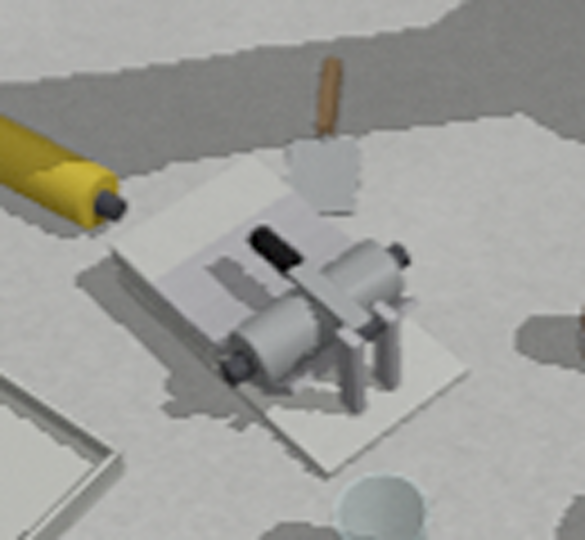

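View pics/g_top.png

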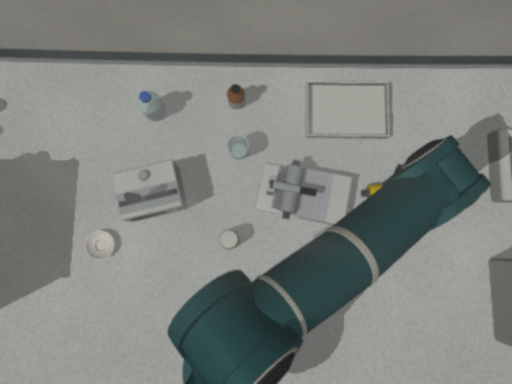

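View pics/g_scene.png

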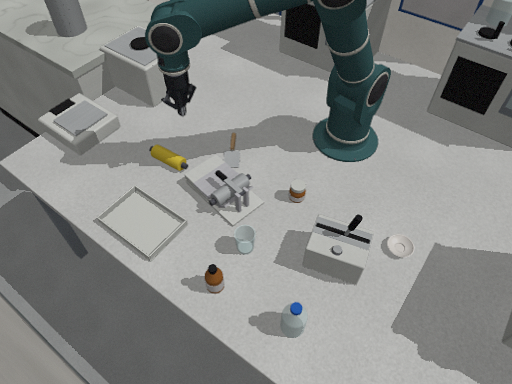

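```bash
python3 -c "
from bench import close_job
print(close_job())"
```

```text
the job is handed in; nothing more can be done
None
```

The job is done in the order asked and was handed in at about 16 s of the 64 s limit, but one step used more force than I intended.

- **Lever:** I pushed it from the forward side until it snapped into the off notch by itself. The pin dropped from 132.3 to 126.4 mm and still read 126.4 mm at the end. My first push jammed: the lever's tip caught under the finger linkage and the force at the wrist rose to about 30 N. I backed off, turned the gripper 90° and pushed cleanly.
- **Cylinder:** I rolled it with two open fingers from behind, without lifting it. It now sits in the vee, with its centre at y = 40 mm in the cradle's frame (40 mm expected).
- **Bar:** I folded it down onto the cylinder. The last check shows the strip level, its top at 94–96 mm across both cameras (95 mm expected).
- **Excess force:** At the end of the fold I pressed the bar's grip with the fingertips harder than planned, peaking at about 60 N at the wrist. That is under the 120 N wrist limit. Only the fingertips were touching, so I take it that the 40 N limit for the arm and gripper body does not apply, but I have no reading that confirms it.
- **Bystanders:** The beaker and jar are at their original pixels in the last pictures, and the robot is touching nothing.

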